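Seat the cleaner bottle and take off its push-and-turn safety cap

TASK

The squat contact-cleaner bottle with the wide ribbed safety cap stands proud of its grey press-fit holder: press it straight down until its collar sits fully home on the holder. Then push the cap down against its spring and, still pushing, twist it anticlockwise (seen from above) by about a sixth of a turn, so that it comes free. Lift the cap off and finish while still holding it in the gripper, level and straight above the open bottle, about 8 cm above where it sat; leave everything else on the desk where it is.

Things in the scene. Friction and masses are not known exactly. Their poses are not given: they have to be found in the camera images.
- cap: black ribbed push-and-turn safety cap, 51 mm across, 26 mm high, about 30 g, loose, locked on the bottle's neck; the only wide round cap. Origin: centre of its open underside; z up through its flat top. Can be gripped across any diameter. Its axes start parallel to cap_seat's. Not pushed down, it turns only about 4 degrees either way and cannot be lifted
- cap_top (a point): centre of the cap's flat top, 26 mm above the cap's origin. To free the cap, push it 4 to 6.5 mm down relative to the bottle, keep it down and turn it anticlockwise seen from above: it is free of its catches from 45 degrees on and meets a hard stop at about 80 (aim for 60); then it lifts straight off, clear of the neck's lugs once 10 mm up
- stopper (a joint): sprung grey stopper (20 mm across) in the bottle's mouth that bears on the cap from below, m: 0 with the cap locked, grows as the cap is pushed down, 0.0065 at its bottom stop, -0.003 when the cap is off. It pushes the cap up with about 5 N at 0 and 11 N at the bottom: hold the cap firmly (60 N grip does not slip or harm it)
- cap_seat (a point): point on the bottle's axis where the origin of the locked cap lies, 56 mm above the collar point; it moves down with the bottle, z up, and does not turn.
- collar (a point): centre of the underside of the bottle's round collar (76 mm across, 6 mm thick). Above it the white bottle is 60 mm across up to 34 mm over this point, then narrows to the neck (28 mm across, up to 70 mm). Fully home, the collar lies on the holder's top
- bottle (a joint): how far the bottle has gone down into its holder, m: 0 at the start (collar 12 mm above the holder), 0.012 fully home at a hard stop. Press fit: some 9 N slides it down, some 17 N would pull it up, it stays where left and cannot turn. The cap's spring gives at about the same force (5 to 11 N), so one firm push of some 18 N on the cap sends both down
- holder_top (a point): centre of the top of the bottle's holder, a grey block 96 x 96 mm let into the desk and fixed; its top stands 38 to 50 mm above the desk (differs from start to start)
- holder_b: a second such block with a taller, slimmer white bottle (44 mm across) with a narrow nozzle already home in it, fixed, 202 mm high overall; not to be touched; origin at the centre of its underside
- phone: phone, black slab 150 x 72 x 9 mm lying flat; origin under its centre; loose, to be left alone
- label_roll: roll of paper labels lying flat, 72 mm across, 32 mm high; origin at the centre of its underside; loose, to be left alone
- mouse: black computer mouse 105 x 60 x 33 mm; origin under its centre; loose, to be left alone
- screwdriver: screwdriver lying flat, 190 mm long along its own x; loose, to be left alone
- adapter: white plug adapter block 50 x 50 x 38 mm; origin under its centre; loose, to be left alone
- jar: small closed jar, 52 mm across, 55 mm high; origin under its centre; loose, to be left alone
- parts_tray: low grey parts tray 130 x 120 x 35 mm; origin under its centre; loose, to be left alone
Mind the look-alikes: they are no part of the job. What is shaped like the cap but blue or purple is not meant.

How it is judged:
By the outcome, as a careful person would: the job done as asked, in the order asked, and still so for the second after the job is handed in, while the arm keeps its last pose, push and grip.
It also fails if it takes over 35 s, if anything falls off the work surface, if the arm or the gripper's body presses on something with over 40 N, if the wrist force passes 120 N, or if a joint passes its speed limit or range.

ROBOT

A 6-joint arm with a two-finger parallel gripper is mounted at the origin on the work surface. World frame = base frame: x ahead of the robot, y to its left, z up, the work surface at z = 0. Lengths are in mm, angles in rad, forces in N, time in s.
With the tool pointing down it reaches from about 275 to 1000 mm from the base axis. Payload 8.4 kg.
Tool frame: the origin (TCP) lies at the centre of the arm's flange, where the gripper is bolted on; the fingertips stand 173 mm ahead of it and the grasp point (between the pads) lies 155 mm ahead of it; z points along the fingers, y is the direction in which the jaws open and shut (so a half turn about z gives the same grasp; the last joint's range is limited). The gripper opens to 85 mm and grips with 20 to 120 N. Pads are 22 mm wide; open, the fingers measure 114 mm over their backs; the gripper's body (76 mm by 85 mm) begins 54 mm behind the grasp point. The pads swing forward as they close: fully open they stand 13 mm farther back than shut.
Start: joints at [-1.352, 0.353, 1.633, -0, 1.155, -0.002], TCP at [136.88, -609.831, 404.681] pointing down, gripper open.
Joint ranges: [-2.63, 2.63], [-0.92, 2.1], [0.06, 2.66], [-1.3, 4.44], [0, 2.69], [-3.02, 3.02]. Speed limits (rad/s): [2.22, 2.22, 2.79, 3.14, 3.14, 3.14].

INTERFACE

Orientations are given as [roll, pitch, yaw] about the fixed x, y, z axes, in that order (R = Rz(yaw) Ry(pitch) Rx(roll)).
In Python, from rig import sense, grab_frame, camera_model, sign_off gives the robot as it stands. The module is installed in compiled form; this text tells all that it offers.
- The arm moves only by the tool step_arm, never from a script. Its argument "commands" is a list of rows, each a list of 3 entries, a list of its own where there are three numbers: the shift along the tool's x, y, z in mm, then the turn about the tool's z in rad, then the opening, from 0 (shut) to 1 (fully open). A call has 1 to 20 rows; each row shifts and turns the pose as measured when the row begins, along the tool's axes as they then stand; what a row does not reach is not made up. A row lasts 1/8 s, in which the tool goes at most 62.5 mm and 10.7 degrees, less where a joint would pass 70% of its speed; a pose out of reach is approached as far as the arm can. A call with a gripper value outside its range is refused whole. The fingers move at their own pace and stop on an object; "force" is the grip in N (left out, the last holds). Time passes only in rows, so rows that do not move let the fingers close. It gives the time, the measured TCP pose, the force and the opening at its end, in the units of the state.
- sense(): the state, without advancing time (a new reading comes with each control period).
- grab_frame(name): name is "scene" or "top" or "wrist"; returns the picture (384x512x3 uint8, blue, green, red); there is no depth.
- camera_model(name): a dict with "fx", "fy", "cx", "cy" (pixels), "dist" ([k1, k2, p1, p2, k3] as OpenCV has them; the pictures are not rectified), "R" (3x3) and "t" (3): a world point X has camera coordinates R X + t. Camera axes: x right, y down, z forward; pixel columns grow to the right and rows downward; lengths in mm; the calibration is good to about 2 mm. A picture is of the moment at which its call begins: read the wrist's pose just before it. camera_model takes no time and is no camera call; for the wrist camera it gives the pose at the moment of the call.
- sign_off(): hands the job in, once; it reports no verdict.
The state is a dict: "clock": time; "qpos": joint angles; "qvel": joint speeds; "joint_efforts": joint torques, N m; "eef_pos": TCP position; "tcp_rot": TCP orientation; "contact_force": force on the tool from outside, world axes, zero at the start; "wrist_torque": the same for the moment, N m; "opening": opening from 0.0 (shut) to 1.0 (fully open).
Only numpy, scipy, OpenCV 4.12 (cv2) and the standard library are available. Lean on these libraries where they do the work, as an engineer would, in place of code of your own. Each camera call takes 0.05 s, during which the arm holds its last target. There are 200 camera calls.

## Working session

There is one attempt and no reset: what is moved stays moved. The work goes in short steps, Python scripts to look and compute and a tool call to move; the robot and the scene stay as the last step left them, time stands still between calls to the robot, and variables do not carry over. Pictures are saved under pics/ and viewed, about 8 in all and at most 12, crops included, and the job is handed in when it is done.

Besides the shell and the picture viewer there is one more tool, called as a command line: name --argument value ..., lists and objects as JSON in quotes. step_arm: Moves the arm, as the interface text tells. Its arguments: {"type":"object","properties":{"commands":{"type":"array","items":{"type":"array"}},"force":{"type":"number"}},"required":["commands"]}

```bash
mkdir -p pics
python3 - <<'E'
from rig import *
import cv2,numpy as np
print(sense())
a=grab_frame("scene");b=grab_frame("top")
cv2.imwrite("pics/scene.png",a);cv2.imwrite("pics/top.png",b)
cv2.imwrite("pics/both.png",cv2.resize(np.vstack([a,b]),(800,1200))[:, :]) 
for n in("scene","top","wrist"):print(n,camera_model(n))
E
```

```text
{'clock': 0.0, 'qpos': array([-1.35239857e+00,  3.53660778e-01,  1.63413003e+00, -1.60376841e-05,
        1.15522718e+00, -2.38033258e-03]), 'qvel': array([ 0.00113133,  0.00171908, -0.00086481, -0.0012577 , -0.00086758,
       -0.00067876]), 'joint_efforts': array([-1.60541992e-05, -6.05258346e+01, -3.42075992e+01, -1.61064804e-04,
        9.36907047e-03,  3.87232220e-07]), 'eef_pos': array([ 136.8263449 , -609.59635771,  403.95538687]), 'tcp_rot': array([-3.14016729e+00,  1.12706096e-05,  2.20784587e-01]), 'contact_force': array([ 0.44122975,  0.24919909, -0.13832236]), 'wrist_torque': array([0.00383547, 0.06090823, 0.02645547]), 'opening': 1.0014084122242521}
scene {'fx': 490.740917872596, 'fy': 490.740917872596, 'cx': 255.8629493852671, 'cy': 193.08219475306032, 'dist': array([-0.15286639,  0.        ,  0.        ,  0.        ,  0.        ]), 'R': array([[ 0.42241163,  0.90627039, -0.0155692 ],
       [ 0.71854968, -0.34528657, -0.60370816],
       [-0.55249866,  0.24382611, -0.79705336]]), 't': array([-249.56398379, -314.75626059, 1787.24329638])}
top {'fx': 381.34663269698024, 'fy': 381.34663269698024, 'cx': 249.867846340755, 'cy': 189.83619513844604, 'dist': array([0.02206416, 0.        , 0.        , 0.        , 0.        ]), 'R': array([[ 0.00141726, -0.99997632,  0.00673423],
       [-0.99559737, -0.00204214, -0.09371072],
       [ 0.09372225, -0.00657177, -0.99557669]]), 't': array([   4.4513711 ,  552.73337334, 1117.96926283])}
wrist {'fx': 319.4654380134396, 'fy': 319.4654380134396, 'cx': 254.52649519532724, 'cy': 186.22181872114425, 'dist': array([-0.08431103,  0.        ,  0.        ,  0.        ,  0.        ]), 'R': array([[ 0.2186172 , -0.97580955, -0.00149886],
       [-0.93070863, -0.20897402,  0.30018545],
       [-0.29323705, -0.0642307 , -0.95387968]]), 't': array([-624.27328393,  -38.33988658,  379.85072262])}
```

View pics/scene.png

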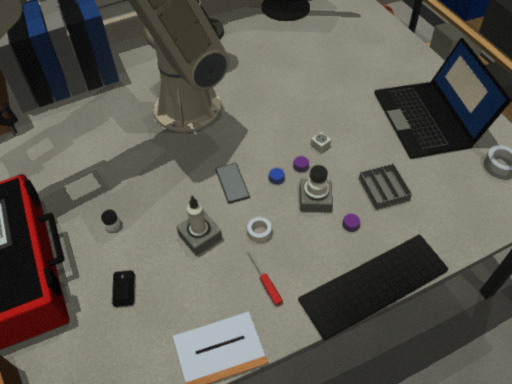

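View pics/top.png

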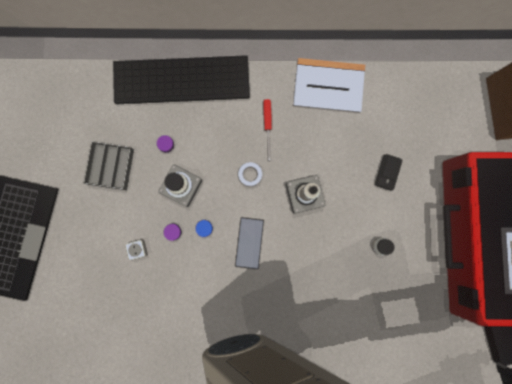

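```bash
cat > h.py <<'E'
import cv2,numpy as np
from rig import *
def ray(c,uv):
    K=np.array([[c["fx"],0,c["cx"]],[0,c["fy"],c["cy"]],[0,0,1]])
    p=cv2.undistortPoints(np.array([[uv]],float),K,c["dist"])[0,0]
    d=c["R"].T@np.array([p[0],p[1],1]);return -c["R"].T@c["t"],d/np.linalg.norm(d)
def onplane(c,uv,z):
    o,d=ray(c,uv);return o+d*(z-o[2])/d[2]
def tri(rs):
    A=sum(np.eye(3)-np.outer(d,d) for o,d in rs);b=sum((np.eye(3)-np.outer(d,d))@o for o,d in rs)
    return np.linalg.solve(A,b)
def project(c,X):
    K=np.array([[c["fx"],0,c["cx"]],[0,c["fy"],c["cy"]],[0,0,1]])
    return cv2.projectPoints(np.array([X],float),cv2.Rodrigues(c["R"])[0],c["t"],K,c["dist"])[0].ravel()
E
python3 - <<'E'
from h import *
rs=[]
crops=[]
for n,(u,v),f in(("scene",(318,174),0),("top",(176,181),0)):
    im=cv2.imread(f"pics/{n}.png");g=im.max(2)
    x0,y0=u-20,v-20;m=(g[y0:v+20,x0:u+20]<60).astype(np.uint8)
    k,l,s,ce=cv2.connectedComponentsWithStats(m)
    for i in range(1,k):
        if s[i,4]>60:print(n,s[i]+[x0,y0,0,0,0],ce[i]+[x0,y0])
    i=1+np.argmax(s[1:,4]);rs.append(ray(camera_model(n),ce[i]+[x0,y0]))
    crops.append(cv2.resize(im[v-50:v+50,u-50:u+50],(400,400),interpolation=cv2.INTER_CUBIC))
print(tri(rs))
cv2.imwrite("pics/crop.png",np.hstack(crops))
E
```

```text
scene [310 166  17  17 239] [318.23012552 174.0167364 ]
top [166 174  17  16 211] [173.93838863 181.57819905]
[566.05710421 214.64179114 121.85057332]
```

View pics/crop.png

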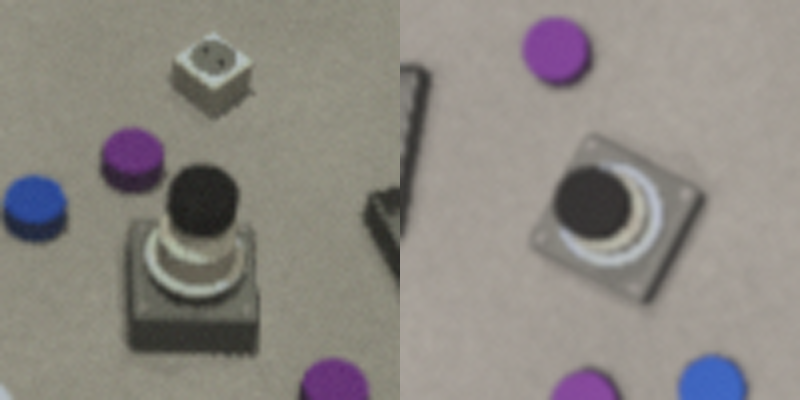

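The only black wide cap is at scene (318,174) / top (174,182), on the bottle in its holder. Rejected: blue (204,228) and purple (172,231) and (165,143) for colour; the jar (383,246) and the nozzle bottle (308,192) for shape. I'm moving above it.

step_arm --commands '[[[40, -47, 0], 0, 1], [[40, -47, 0], 0, 1], [[40, -47, 0], 0, 1], [[40, -47, 0], 0, 1], [[40, -47, 0], 0, 1], [[40, -47, 0], 0, 1], [[40, -47, 0], 0, 1], [[40, -47, 0], 0, 1], [[40, -47, 0], 0, 1], [[40, -47, 0], 0, 1], [[40, -47, 0], 0, 1], [[40, -47, 0], 0, 1], [[40, -47, 0], 0, 1], [[40, -47, 0], 0, 1], [[40, -47, 0], 0, 1]]'

```text
clock: 1.98
eef_pos: [571.7, 219.7, 403.1]
tcp_rot: [3.141, -0.002, 0.215]
contact_force: [0.9, -0.3, -0.5]
opening: 1.001
```

Run:
```python
from h import *
s=sense();c=camera_model("wrist");im=grab_frame("wrist");cv2.imwrite("pics/w1.png",im)
print(s["eef_pos"],s["tcp_rot"],s["qpos"][5])
m=(im.max(2)<60).astype(np.uint8)
k,l,st,ce=cv2.connectedComponentsWithStats(m)
for i in range(1,k):
    if st[i,4]>300:print(st[i],ce[i])
for z in(119,131):print(project(c,[566,214.6,z]))
```

```text
[571.74307268 219.66523058 403.08928819] [ 3.14101696e+00 -2.19161117e-03  2.14978281e-01] 1.7208411808601096
[ 228  161   63   65 3187] [258.71101349 193.14370882]
[ 483  208   27   75 1207] [496.7912179  247.62303231]
[    0   244   512   140 34567] [256.02777215 339.60158533]
[258.77255503 191.79730508]
[258.96809567 196.52615308]
```

View pics/w1.png

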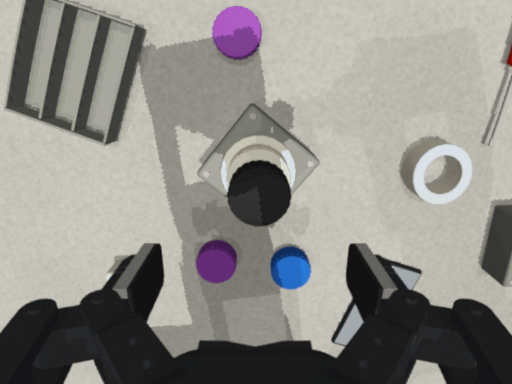

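The black ribbed cap is at (259,193) in the wrist view, which agrees with the triangulation. Its top is at about z=134. I'm descending around it.

step_arm --commands '[[[-6, 4, 20], 0, 1], [[0, 0, 30], 0, 1], [[0, 0, 30], 0, 1], [[0, 0, 20], 0, 1], [[0, 0, 15], 0, 1], [[0, 0, 0], 0, 1]]' --force 60

```text
clock: 2.78
eef_pos: [569.9, 223.1, 282.5]
tcp_rot: [-3.139, -0.004, 0.22]
contact_force: [-0.1, 0.2, 0.7]
opening: 0.997
```

Run:
```python
from h import *
s=sense();print(s["eef_pos"],s["contact_force"]);c=camera_model("scene");im=grab_frame("scene")
w=grab_frame("wrist")
u,v=318,174
cv2.imwrite("pics/d1.png",np.hstack([cv2.resize(im[v-40:v+40,u-40:u+40],(400,400),interpolation=cv2.INTER_CUBIC),cv2.resize(w,(400,300))[:,:] if 0 else cv2.resize(w[84:384,106:406],(400,400))]))
for z in(108,134,40):print(z,project(c,[566,214.6,z]))
```

```text
[569.91877619 223.0924759  282.46344877] [-0.10549632  0.1849722   0.72443903]
108 [317.80236601 176.99439554]
134 [318.55436315 171.3537168 ]
40 [315.92207536 191.01761492]
```

View pics/d1.png

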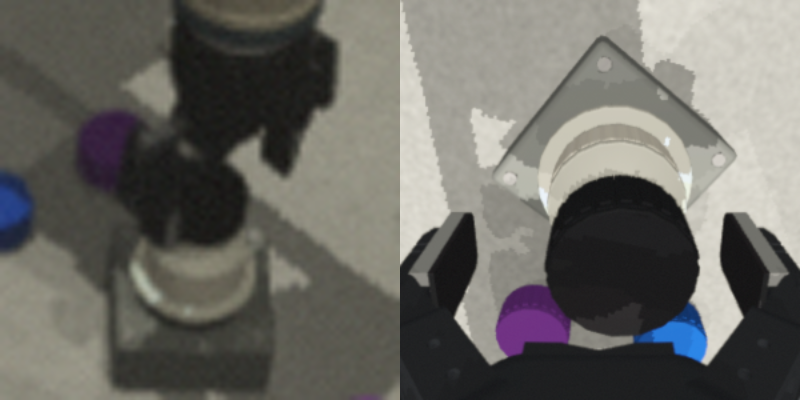

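The wrist crop shows the cap about 8 mm off the jaw midline, from arm settling. This agrees with the pose numbers, so I'm correcting and then closing.

step_arm --commands '[[[-6, 7.5, 2], 0, 1], [[0, 0, 0], 0, 1], [[0, 0, 0], 0, 1]]'

```text
clock: 3.25
eef_pos: [566.6, 214.1, 284.0]
tcp_rot: [-3.138, -0.01, 0.22]
contact_force: [0.1, -0.4, 0.7]
opening: 1.0
```

step_arm --commands '[[[0, 0, 5], 0, 1], [[0, 0, 2], 0, 0.7], [[0, 0, 0], 0, 0], [[0, 0, 0], 0, 0], [[0, 0, 0], 0, 0], [[0, 0, 0], 0, 0]]' --force 60

```text
clock: 4.0
eef_pos: [566.9, 214.3, 277.2]
tcp_rot: [-3.138, -0.01, 0.22]
contact_force: [-1.3, -1.2, 0.2]
opening: 0.559
```

Run:
```python
from h import *
s=sense();print(s["eef_pos"],s["tcp_rot"],s["contact_force"],s["wrist_torque"],s["opening"])
w=grab_frame("wrist");cv2.imwrite("pics/g1.png",w[130:384,80:440])
```

```text
[566.86208827 214.31321059 277.18241174] [-3.13805966 -0.01012237  0.22018095] [-1.33319502 -1.165538    0.22632876] [0.01436563 0.07369687 0.04360298] 0.5591181840640801
```

View pics/g1.png

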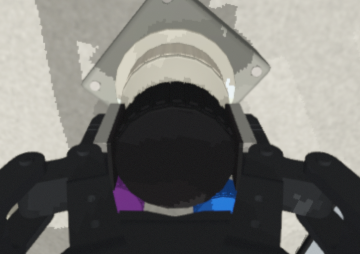

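step_arm --commands '[[[0, 0, 3], 0, 0], [[0, 0, 3], 0, 0], [[0, 0, 3], 0, 0]]'

```text
clock: 4.42
eef_pos: [567.0, 214.4, 269.4]
tcp_rot: [-3.138, -0.011, 0.22]
contact_force: [-4.2, -0.9, 9.2]
opening: 0.562
```

step_arm --commands '[[[0, 0, 3], 0, 0], [[0, 0, 3], 0, 0], [[0, 0, 3], 0, 0]]'

```text
clock: 4.8
eef_pos: [567.0, 214.4, 261.9]
tcp_rot: [-3.138, -0.011, 0.22]
contact_force: [-3.4, -1.6, 9.6]
opening: 0.56
```

step_arm --commands '[[[0, 0, 3], 0, 0], [[0, 0, 3], 0, 0]]'

```text
clock: 5.05
eef_pos: [567.1, 214.4, 258.2]
tcp_rot: [-3.138, -0.011, 0.22]
contact_force: [-12.5, -4.9, 39.4]
opening: 0.563
```

step_arm --commands '[[[0, 0, 0.5], 0, 0], [[0, 0, 1], -0.15, 0], [[0, 0, 1], -0.15, 0]]'

```text
clock: 5.42
eef_pos: [568.0, 214.9, 259.1]
tcp_rot: [3.142, -0.016, 0.528]
contact_force: [-4.4, 0.1, 10.5]
opening: 0.559
```

step_arm --commands '[[[0, 0, 1.5], -0.17, 0], [[0, 0, 1.5], -0.17, 0], [[0, 0, 1.5], -0.17, 0]]'

```text
clock: 5.8
eef_pos: [567.4, 215.9, 258.4]
tcp_rot: [3.136, -0.015, 1.053]
contact_force: [-8.5, -1.1, 20.5]
opening: 0.562
```

step_arm --commands '[[[0, 0, 1], -0.15, 0], [[0, 0, 1], -0.08, 0], [[0, 0, 0.5], 0, 0]]'

```text
clock: 6.18
eef_pos: [566.9, 216.2, 258.8]
tcp_rot: [3.133, -0.013, 1.294]
contact_force: [-2.8, -2.2, 8.8]
opening: 0.56
```

Run:
```python
from h import *
s=sense();print(s["eef_pos"],s["tcp_rot"],s["contact_force"],s["wrist_torque"],s["qpos"])
```

```text
[566.89319645 216.2227648  258.78630735] [ 3.13311869 -0.01339538  1.29357104] [-2.78682846 -2.21566727  8.8116407 ] [-0.28439184  0.47622267 -0.00320821] [0.3603165  0.49102358 1.79080897 0.00764678 0.84499187 0.6325653 ]
```

step_arm --commands '[[[0, 0, -3], 0, 0], [[0, 0, -3], 0, 0], [[0, 0, -2], 0, 0]]'

```text
clock: 6.55
eef_pos: [566.8, 216.1, 267.6]
tcp_rot: [3.133, -0.013, 1.294]
contact_force: [-0.7, -0.1, 2.6]
opening: 0.559
```

step_arm --commands '[[[0, 0, -5], 0, 0], [[0, 0, -5], 0, 0], [[0, 0, -8], 0, 0], [[0, 0, -10], 0, 0], [[0, 0, -10], 0, 0], [[0, 0, -10], 0, 0], [[0, 0, -10], 0, 0], [[0, 0, -10], 0, 0], [[0, 0, -5], 0, 0], [[0, 0, 0], 0, 0], [[0, 0, 0], 0, 0]]'

```text
clock: 7.92
eef_pos: [565.9, 215.4, 345.7]
tcp_rot: [3.132, -0.014, 1.294]
contact_force: [0.5, 0.0, -1.0]
opening: 0.565
```

Run:
```python
from h import *
s=sense();print(s["eef_pos"],s["tcp_rot"],s["contact_force"],s["wrist_torque"],s["opening"],s["qvel"].round(3))
im=grab_frame("scene");w=grab_frame("wrist");u,v=318,174
cv2.imwrite("pics/l1.png",np.hstack([cv2.resize(im[v-50:v+50,u-50:u+50],(400,400),interpolation=cv2.INTER_CUBIC),w[0:384,80:440][:384,:] if 0 else cv2.resize(w,(400,400))]))
```

```text
[565.9142547  215.35268496 345.73813734] [ 3.13208729 -0.01417908  1.29366464] [ 0.50431105  0.00686274 -0.97209046] [ 0.04325728 -0.01200853 -0.03566421] 0.5649847784908753 [-0.001 -0.001  0.    -0.001  0.003 -0.   ]
```

View pics/l1.png

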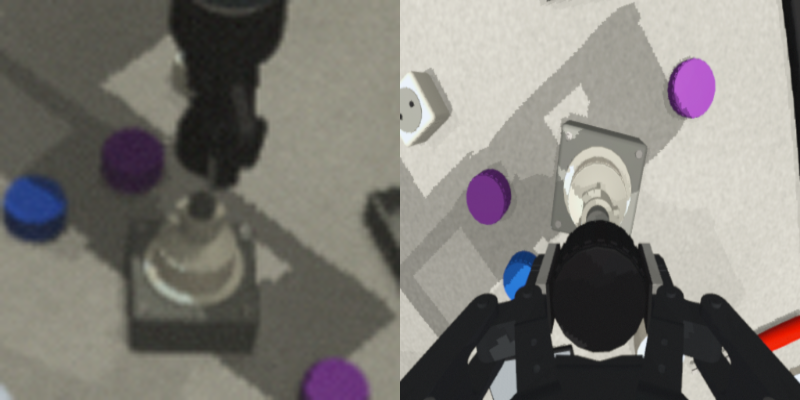

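The cap is off and in the jaws (scene crop around (215,150)). The open neck with its stopper stands below at (203,205), and the collar lies on the holder. Next is a 2 mm centring correction.

step_arm --commands '[[[-1.7, 0.9, 0], 0, 0], [[0, 0, 0], 0, 0], [[0, 0, 0], 0, 0]]'

```text
clock: 8.4
eef_pos: [566.2, 213.3, 344.9]
tcp_rot: [3.133, -0.013, 1.294]
contact_force: [-0.8, 0.0, -0.2]
opening: 0.563
```

Run:
```python
from rig import *
s=sense();print(s["clock"],s["eef_pos"],s["tcp_rot"],s["contact_force"],s["opening"])
print(sign_off())
```

```text
8.4 [566.21177944 213.25026661 344.86878377] [ 3.13324488 -0.0133214   1.29368256] [-0.77867686  0.02759828 -0.23273174] 0.5627358937851861
the job is handed in; nothing more can be done
None
```

The job is done and handed in at 8.4 s. The bottle is pressed home, and the cap is off and held about 8 cm above where it sat.

- **Press:** I gripped the black cap at 60 N and pushed straight down. It travelled 19 mm and stopped hard at about 39 N, which fits the bottle's 12 mm plus the cap's 6.5 mm.
- **Twist:** I kept it pushed down about 5.5–6.5 mm (my estimate from the tool height) and turned it 61° anticlockwise. At the end there was no twisting torque, and the lift showed no pull on the bottle.
- **Final pose:** The cap is within about 1 mm of the bottle's axis, worked out from the arm's pose. It is about 79.7 mm above its seat and tilted about 0.9°, because the wrist drifted slightly and the moves could not correct it. The last force reading was below 1 N.
- **Checks:** The last picture, taken before a final 2 mm centring move, shows the cap in the jaws, the neck open and the collar on the holder. The neighbouring caps in view were where they had been. I took no picture after that move. That the bottle is fully home rests on the hard stop and that picture, since nothing measures it directly.

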